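Clip the carry handle onto the caddy and tug-test it

ROBOT

A 7-joint arm with a two-finger parallel gripper is mounted at the origin on a cart in front of the work surface, level with it; the furniture and walls round the work are solid. World frame = base frame: x ahead of the robot, y to its left, z up, the work surface at z = 0. Lengths are in m, angles in rad, forces in N, time in s.
With the tool pointing down it reaches from about 0.425 to 0.875 m from the base axis. Payload 8.4 kg.
Tool frame: the origin (TCP) lies on the front face of the gripper's body, between the roots of the fingers; the fingertips stand 70 mm ahead of it and the grasp point (between the pads) lies 51 mm ahead of it; z points along the fingers, y is the line along which they close (so a half turn about z gives the same grasp; the last joint's range is limited). The gripper opens to 87 mm and grips with 3 to 60 N. Pads are 19 mm wide; open, the fingers measure 117 mm over their backs; the gripper's body (75 mm by 190 mm) begins 51 mm behind the grasp point.
Start: joints at [1.167, 0.333, 0.04, 1.465, -0.013, 1.343, -0.059], TCP at [0.195, -0.62, 0.292] pointing down, gripper open.
Joint ranges: [-2.58, 2.58], [-0.38, 2.09], [-1.3, 1.39], [0.25, 2.4], [-1.5, 4.64], [0.08, 2.09], [-2.65, 2.65]. Speed limits (rad/s): [2.22, 2.22, 2.79, 2.79, 3.14, 3.14, 3.14].

INTERFACE

Orientations are given as a unit quaternion [w, x, y, z].
In Python, from rig import manip gives the robot as it stands. The module is installed in compiled form; this text tells all that it offers.
- The arm moves only by the tool servo_tool, never from a script. Its argument "increments" is a list of rows, each an object with "travel": the shift along the world's x, y, z in normalised numbers (1 is 750 mm), a list of three; "turn": the turn, a rotation vector about the world's x, y, z in shares of pi rad (1.0 is pi rad), a list of three. In form: [{"travel": [tx, ty, tz], "turn": [wx, wy, wz]}, ...]. A call has 1 to 12 rows; each row is the pose to reach, as a shift and turn from the pose commanded when the call began; what a row does not reach only later rows make up. A row lasts 1/12 s, in which the tool goes at most 41.7 mm and 7.16 degrees, less where a joint would pass 70% of its speed; a pose out of reach is approached as far as the arm can. A shift or turn number past 1, either way, is cut back to 1. A call with a gripper value outside its range is refused whole. "jaw" is the closure, from -1 (fully open) to 1 (shut), set as the call begins (left out, the last holds). The fingers move at their own pace and stop on an object; "squeeze" is the grip in N (left out, the last holds). Time passes only in rows, so rows that repeat a pose let the fingers close. It gives the time, the measured TCP pose, the force, the opening and the grip force at its end, in the units of the state.
- manip.get_obs(): the state, without advancing time (a new reading comes with each control period).
- manip.camera(name): name is "scene" or "top"; returns (picture, depth): 384x512x3 uint8, red, green, blue; 384x512 float32, m along the optical axis (not along the pixel's ray), 0 where there is no reading.
- manip.camera_model(name): a dict with "K" (3x3 intrinsics, pixels), "T" (4x4, takes a point from camera to world coordinates). Camera axes: x right, y up, looking along -z (the intrinsics and any distortion apply to the point x, -y, -z); pixel columns grow to the right and rows downward; lengths in m; the calibration is good to about 2 mm. A picture is of the moment at which its call begins. camera_model takes no time and is no camera call.
- manip.sign_off(): hands the job in; it is judged then, once.
The state is a dict: "time": time; "joints": joint angles; "joint_vel": joint speeds; "tau": joint torques, N m; "ee_pos": TCP position; "tool_rot": TCP orientation; "ft_force": force on the tool from outside, world axes, zero at the start; "ft_torque": the same for the moment, N m; "grip_width": finger opening in m; "grasp_force": force on a finger pad.
Only numpy, scipy, OpenCV 4.12 (cv2) and the standard library are available. Lean on these libraries where they do the work, as an engineer would, in place of code of your own. Each camera call takes 0.05 s, during which the arm holds its last target. There are 200 camera calls.

TASK

Set the loose carry handle over the post in the middle of the breakfast caddy and press it down until it clips fully home. Then prove the clip: pull straight up on the handle with slowly rising force until the pull is about 12 N (never over 15 N), hold that pull for half a second, ease off, and let go, leaving the handle seated. Do not ram it down, and leave the jars and the other things standing where they are.

Things in the scene. Friction and masses are not known exactly. Their poses are not given: they have to be found in the camera images.
- caddy: wooden tray, 110 (x) x 250 (y) x 32 mm high, floor 10 mm thick, fixed to the table: it neither slides nor lifts. Origin: centre of its underside; x across the tray, y along it, z up. A clip post stands in its middle and a jar at each end, about 84 mm from the post along y
- post_top (a point): top of the black clip post on its axis, 46 mm above the caddy's origin, axes as the caddy's. The post is 24 mm (x) x 27 mm (y) with rounded upper edges; two grey sprung jaws have their noses towards +y and -y, tips 20 mm from the axis and 27 to 31 mm above the tray's underside
- seat (a point): point on the tray floor on the axis of the post, 10 mm above the caddy's origin, axes as the caddy's. When clipped home the handle's origin lies here, its rim on the tray floor, with the handle's y along the caddy's y (either way round)
- handle: loose carry handle, about 150 g, standing upright on the table. Origin: centre of the underside of its rim, z up. Black hollow foot 36 (x) x 52 (y) x 46 mm high, open below: cavity 28 x 44 mm, 41 mm deep, 2 mm of play on the post to each side (x and y). Above it a stem and a wooden grip bar
- rib_level (a point): point on the handle's axis 12 mm above its rim, level with two ribs inside its +y and -y walls (31 mm apart) that snap under the jaws. They meet the jaws 13 to 17 mm before home, pushing past takes about 9 N, the snap comes 6 to 10 mm before home. Clipped, the free play upward is 0.3 to 4.5 mm (it differs each time); then the jaws resist by 10 to 15 N per mm and let go above 20 N
- grip (a point): centre of the wooden grip bar, 78 mm above the handle's origin, axes as the handle's. The bar is 18 mm (x) x 66 mm (y) x 24 mm (z): pinch it across x
- jam_jar: jar with a yellow lid, 63 mm wide, 90 mm high, standing in the caddy; origin at the centre of its underside
- honey_jar: jar with a grey lid, 58 mm wide, 85 mm high, standing in the other end of the caddy; origin at the centre of its underside
- cinnamon: spice jar, 45 mm wide, 106 mm high, at the back of the table; origin at the centre of its underside
- cup: white cup, 70 mm wide, 82 mm high, at the back of the table; origin at the centre of its underside
Things that resemble listed ones, but are neither listed nor needed, are in the scene too. Of the things like the handle, leave any that is blue; of the rest the smaller one is meant.

How it is judged:
On the way, in this order (a step that is already met when the one before it is completed fails the run):
1. the handle is clipped fully home on the post (z of handle in the frame of seat below 0.0006 m and horizontal distance between handle and seat below 0.004 m and angle between handle's own z axis and vertical below 0.06 rad), for 0.1 s.
2. the clipped handle is pulled upward with 8 to 17 N for a quarter of a second and holds (z of handle in the frame of seat between 0.0004 and 0.008 m and contact force between handle and caddy between 8 and 17 N), for 0.25 s.
At the end, for the whole second after the job is handed in: the handle stands released and at rest on the post, clipped home: rim within 1.5 mm of the tray floor, within 4 mm of the post axis, upright within 3.4 degrees (z of handle in the frame of seat below 0.0015 m and horizontal distance between handle and seat below 0.004 m and angle between handle's own z axis and vertical below 0.06 rad and linear speed of handle below 0.01 m/s and contact force between the fingers and handle below 0.1 N); the robot touches nothing.
It fails at once if the clipped handle is pulled with more than 20 N (z of handle in the frame of seat between 0.0004 and 0.008 m and horizontal distance between handle and seat below 0.005 m and contact force between handle and caddy above 20 N).
It fails at once if the handle is rammed against the caddy with more than 35 N (contact force between handle and caddy above 35 N).
It fails at once if a jar in the caddy is shoved more than 20 mm or tipped (distance of any of jam_jar, honey_jar from where it was at the start of the episode above 0.02 m or angle between any of jam_jar, honey_jar's own z axis and vertical above 0.3 rad).
It fails at once if the spice jar or the cup is shoved more than 20 mm or tipped (distance of any of cinnamon, cup from where it was at the start of the episode above 0.02 m or angle between any of cinnamon, cup's own z axis and vertical above 0.3 rad).
It also fails if it takes over 72 s, if anything falls off the work surface, if the arm or the gripper's body presses on something with over 40 N, if the wrist force passes 120 N, or if a joint passes its speed limit or range.

## Working session

There is one attempt and no reset: what is moved stays moved. The work goes in short steps, Python scripts to look and compute and a tool call to move; the robot and the scene stay as the last step left them, time stands still between calls to the robot, and variables do not carry over. Pictures are saved under pics/ and viewed, at most 10 in all, crops included, and the job is handed in when it is done.

Besides the shell and the picture viewer there is one more tool, called after "Emit:" as name(argument=value, ...), one argument or row to a line, values as JSON. servo_tool: Moves the arm, as the interface text tells. Its arguments: {"type":"object","properties":{"increments":{"type":"array","items":{"type":"object","properties":{"travel":{"type":"array","items":{"type":"number"}},"turn":{"type":"array","items":{"type":"number"}}}}},"jaw":{"type":"number"},"squeeze":{"type":"number"}},"required":["increments"]}

```bash
mkdir -p pics
cat > h.py <<'E'
from rig import manip
import numpy as np, cv2
def snap(n,f):
    p,d=manip.camera(n); cv2.imwrite(f'pics/{f}.png',p[:,:,::-1]); np.save(f'pics/{f}.npy',d); return p,d
def ray(n,u,v):
    m=manip.camera_model(n);K=m['K'];T=m['T']
    d=np.linalg.inv(K)@[u,v,1]; d=np.array([d[0],-d[1],-d[2]])
    return T[:3,3],T[:3,:3]@d
def P(n,u,v,dep):
    o,d=ray(n,u,v); return o+d*dep
def atz(n,u,v,z):
    o,d=ray(n,u,v); return o+d*(z-o[2])/d[2]
E
python3 - <<'E'
from h import *
a,_=snap('scene','s0'); b,_=snap('top','t0')
for n in('scene','top'):
    m=manip.camera_model(n);print({k:np.round(v,3).tolist() if hasattr(v,'tolist') else v for k,v in m.items()})
o=manip.get_obs();print(o['time'],o['ee_pos'],o['tool_rot'],o['ft_force'],o['grip_width'])
E
```

```text
{'K': [[457.975, 0.0, 260.792], [0.0, 457.975, 187.78], [0.0, 0.0, 1.0]], 'T': [[0.914, -0.34, 0.22, 0.81], [0.405, 0.761, -0.506, -0.672], [0.005, 0.552, 0.834, 1.172], [0.0, 0.0, 0.0, 1.0]]}
{'K': [[381.031, 0.0, 257.273], [0.0, 381.031, 193.943], [0.0, 0.0, 1.0]], 'T': [[0.006, 0.993, -0.119, 0.396], [-1.0, 0.006, -0.001, -0.027], [-0.001, 0.119, 0.993, 1.104], [0.0, 0.0, 0.0, 1.0]]}
0.1 [ 0.19493825 -0.61973884  0.29144283] [-7.32723127e-04  9.88414313e-01  1.51778069e-01 -1.63813769e-04] [0.45133039 0.08743946 0.63103693] 0.08679621657997229
```

View pics/s0.png

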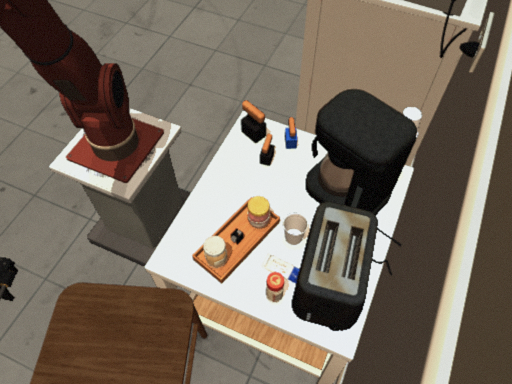

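View pics/t0.png

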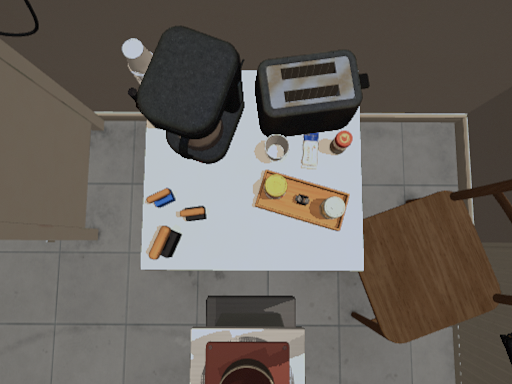

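The target is the small black handle, at scene (267,150) and top (192,213). There is a larger black one at top (165,242) and a blue one at top (160,197). The caddy's post is at top (302,200) and scene (237,236). Next I'll enlarge both areas.

Run:
```python
import cv2,numpy as np
s=cv2.imread('pics/s0.png');t=cv2.imread('pics/t0.png')
def c(i,u,v,w,h,k): return cv2.resize(i[v:v+h,u:u+w],None,fx=k,fy=k,interpolation=cv2.INTER_CUBIC)
# top: handle (170..220,195..230)x8 ; caddy 250..355,165..235
A=c(t,165,193,50,37,8); B=c(s,245,130,50,37,8)
C=c(t,252,167,100,66,4); D=c(s,190,190,100,66,4)
A=np.hstack([A,B]);C=np.hstack([C,D])
cv2.imwrite('pics/crop1.png',np.vstack([A,C]))
```

```text
(no output)
```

View pics/crop1.png

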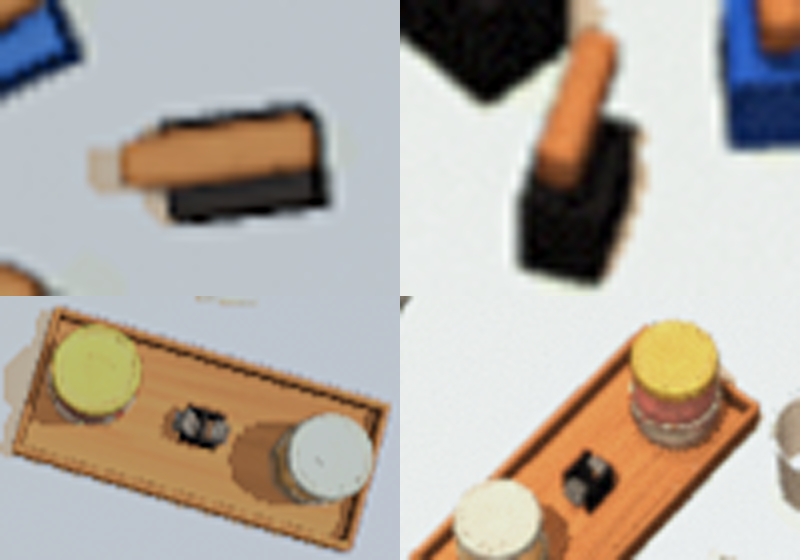

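The crops show the handle's bar at top (180–205, 208–216) and scene (262–272, 134–153), with the foot at top (185–206, 206–220). In the caddy, the post is at top (302,200) and scene (237,236), the rim corners are at top (267,169), (349,194), (340,229) and (255,205), and the jar lids are at (276,184) and (334,206).

Run:
```python
from h import *
def cloud(n,f,u0,u1,v0,v1):
    im=cv2.cvtColor(cv2.imread(f'pics/{f}.png'),cv2.COLOR_BGR2HSV);d=np.load(f'pics/{f}.npy')
    vv,uu=np.mgrid[v0:v1,u0:u1];vv=vv.ravel();uu=uu.ravel();dd=d[vv,uu]
    m=manip.camera_model(n);K=m['K'];T=m['T'];r=np.linalg.inv(K)@np.stack([uu,vv,np.ones_like(uu)])
    r[1]*=-1;r[2]*=-1
    return (T[:3,:3]@(r*dd)).T+T[:3,3], im[vv,uu],np.stack([uu,vv],1)
def rect(X,tag):
    r=cv2.minAreaRect(X.astype(np.float32)*1000);b=cv2.boxPoints(r)
    e=b[1]-b[0];g=b[2]-b[1];l=e if np.hypot(*e)>np.hypot(*g) else g
    print(tag,len(X),'c',np.round(r[0],1),'size',np.round(r[1],1),'long axis deg',round(np.degrees(np.arctan2(l[1],l[0]))%180,1))
for n,f,b,c in(('top','t0',(174,212,203,224),(245,360,162,238)),('scene','s0',(255,280,130,168),(185,285,190,285))):
    X,h,_=cloud(n,f,*b); dark=h[:,2]<90; org=(h[:,1]>110)&(h[:,2]>90)
    Z=X[:,2]; print(n,'table z med',np.median(X[(h[:,1]<40)&(h[:,2]>150),2]))
    o=org&(Z>.06)&(Z<.12);print(' bar z pct',np.percentile(Z[o],[5,50,95]).round(4),o.sum());t=o&(Z>np.percentile(Z[o],60)-.006);rect(X[t,:2],' bar top')
    print(' foot z',np.percentile(Z[dark],[5,25,50,75,95]).round(4)); rect(X[dark&(abs(Z-.046)<.008),:2],' foot top')
    X,h,uv=cloud(n,f,*c);Z=X[:,2];w=(h[:,1]>110)&(h[:,0]<18)
    print(' wood z hist',np.histogram(Z[w],bins=np.arange(0,.06,.004))[0])
    q=w&(Z>.026)&(Z<.038);rect(X[q,:2],' rim')
    p=(h[:,2]<110)&(h[:,1]<120)&(Z>.036)&(Z<.055);print(' post dark',p.sum(),X[p].mean(0).round(4),X[p].min(0).round(3),X[p].max(0).round(3)) if p.any() else 0
    print(' lids: z max pts',Z[(Z>.07)].size, np.percentile(Z[Z>.07],[50,95]).round(4))
```

```text
top table z med 0.0008820415908326051
 bar z pct [0.083  0.0894 0.0926] 153
 bar top 143 c [470.  149.6] size [17.1 62.8] long axis deg 98.5
 foot z [0.0227 0.0435 0.0462 0.0481 0.0844]
 foot top 96 c [469.5 148.3] size [33.5 50.6] long axis deg 98.3
 wood z hist [   6  197 1109  432   35   34   55  196  166    5    5   14    4    6]
 rim 395 c [ 509.8 -151.9] size [246.8 107. ] long axis deg 73.7
 post dark 58 [ 0.5037 -0.1534  0.0443] [ 0.456 -0.221  0.036] [ 0.528 -0.047  0.054]
 lids: z max pts 850 [0.0978 0.1044]
scene table z med 0.0010442255381899468
 bar z pct [0.0779 0.0893 0.0944] 102
 bar top 86 c [472.1 146.3] size [17.2 64.3] long axis deg 100.1
 foot z [0.0062 0.0194 0.0344 0.046  0.0556]
 foot top 114 c [455.2 170.9] size [ 46.1 114.7] long axis deg 125.3
 wood z hist [  8 154 747 483 125 113 124 192 191  26  12  15  14  10]
 rim 478 c [ 512.4 -154.4] size [250.3 109.4] long axis deg 73.7
 post dark 46 [ 0.5181 -0.1546  0.0417] [ 0.501 -0.224  0.036] [ 0.574 -0.076  0.051]
 lids: z max pts 1116 [0.0984 0.11  ]
```

Units first: shifts go in shares of 750 mm and turns go in shares of pi rad. So 420 mm / 750 = 0.56, 385 mm / 750 = 0.5133, 0.96 rad / 3.1416 = 0.3056.

Emit:
servo_tool(
  increments=[
    {"travel":[0.0333,0.0467,0],"turn":[0,0,0.0255]},
    {"travel":[0.0667,0.0933,0],"turn":[0,0,0.0509]},
    {"travel":[0.1,0.14,0],"turn":[0,0,0.0764]},
    {"travel":[0.1333,0.1867,0],"turn":[0,0,0.1019]},
    {"travel":[0.1667,0.2333,0],"turn":[0,0,0.1273]},
    {"travel":[0.2,0.28,0],"turn":[0,0,0.1528]},
    {"travel":[0.2333,0.3267,0],"turn":[0,0,0.1783]},
    {"travel":[0.2667,0.3733,0],"turn":[0,0,0.2037]},
    {"travel":[0.3,0.42,0],"turn":[0,0,0.2292]},
    {"travel":[0.3333,0.4667,0],"turn":[0,0,0.2546]},
    {"travel":[0.3467,0.5133,0],"turn":[0,0,0.2801]},
    {"travel":[0.3533,0.56,0],"turn":[0,0,0.3056]},
  ],
  jaw=-1,
  squeeze=25,
)

```text
time: 1.1
ee_pos: [0.461, -0.1992, 0.2919]
tool_rot: [-0.0, 0.805, 0.593, 0.0]
ft_force: [-0.6, 0.5, 0.1]
grip_width: 0.0871
grasp_force: 0.0
```

Run:
```python
from h import *
o=manip.get_obs();print(o['time'],o['ee_pos'],o['tool_rot'],o['ft_force'],o['joints'])
d=np.load('pics/t0.npy');vv,uu=np.mgrid[0:384,0:512]
m=manip.camera_model('top');r=np.linalg.inv(m['K'])@np.stack([uu.ravel(),vv.ravel(),np.ones(uu.size)]);r[1:]*=-1
X=(m['T'][:3,:3]@(r*d.ravel())).T+m['T'][:3,3]
for z0,z1 in((.08,.15),(.15,.25),(.25,.5)):
  for y0 in np.arange(-.3,.35,.1):
    q=X[(X[:,2]>z0)&(X[:,2]<z1)&(X[:,1]>y0)&(X[:,1]<y0+.1)&(X[:,0]>.3)&(X[:,0]<.9)]
    if len(q)>3:print(z0,round(y0,1),'x',q[:,0].min().round(3),q[:,0].max().round(3))
```

```text
1.1 [ 0.46103968 -0.19915075  0.29187661] [-1.91242528e-04  8.05305182e-01  5.92860429e-01  1.94979323e-04] [-0.6334891   0.49714252  0.06683967] [ 7.07755247e-01  5.58011852e-02 -4.00308859e-01  1.79919298e+00
  2.20528493e-02  1.29114683e+00  3.31617371e-04]
0.08 -0.3 x 0.457 0.859
0.08 -0.2 x 0.53 0.847
0.08 -0.1 x 0.512 0.832
0.08 0.0 x 0.663 0.804
0.08 0.1 x 0.46 0.674
0.08 0.2 x 0.348 0.815
0.15 -0.3 x 0.716 0.88
0.15 -0.2 x 0.702 0.873
0.15 -0.1 x 0.697 0.859
0.15 0.0 x 0.753 0.806
0.15 0.1 x 0.609 0.65
0.15 0.2 x 0.724 0.87
0.25 0.0 x 0.624 0.848
0.25 0.1 x 0.621 0.865
0.25 0.2 x 0.648 0.866
```

Scaled: 347 mm / 750 = 0.4627, 335 mm / 750 = 0.4467, 0.458 rad / 3.1416 = 0.1458.

Emit:
servo_tool(
  increments=[
    {"travel":[0,0.0507,0],"turn":[0,0,0.0159]},
    {"travel":[0.0027,0.1013,0],"turn":[0,0,0.0318]},
    {"travel":[0.0053,0.152,0],"turn":[0,0,0.0477]},
    {"travel":[0.008,0.2027,0],"turn":[0,0,0.0637]},
    {"travel":[0.0107,0.2533,0],"turn":[0,0,0.0796]},
    {"travel":[0.0133,0.304,0],"turn":[0,0,0.0955]},
    {"travel":[0.0133,0.3547,0],"turn":[0,0,0.1114]},
    {"travel":[0.0133,0.4053,0],"turn":[0,0,0.1273]},
    {"travel":[0.0133,0.4467,0],"turn":[0,0,0.1432]},
    {"travel":[0.0133,0.4627,0],"turn":[0,0,0.1458]},
    {"travel":[0.0133,0.4627,-0.04],"turn":[0,0,0.1458]},
    {"travel":[0.0133,0.4627,-0.08],"turn":[0,0,0.1458]},
  ],
)

```text
time: 2.1
ee_pos: [0.4705, 0.147, 0.2326]
tool_rot: [0.001, 0.651, 0.759, 0.001]
ft_force: [0.6, -1.5, -0.0]
grip_width: 0.0869
grasp_force: 0.0
```

Run:
```python
from h import *
o=manip.get_obs();print(o['ee_pos'],o['tool_rot'],o['joints'].round(2) if hasattr(o['joints'],'round') else o['joints'])
a,_=snap('scene','s1');b,_=snap('top','t1')
i=cv2.resize(b[:,:,::-1][170:260,130:260],None,fx=3,fy=3,interpolation=2);j=cv2.resize(a[:,:,::-1][90:180,210:340],None,fx=3,fy=3,interpolation=2)
cv2.imwrite('pics/crop2.png',np.hstack([i,j]))
```

```text
[0.47054007 0.1469925  0.23260284] [0.00107111 0.65083313 0.75921902 0.00124896] [ 0.33  0.11 -0.76  1.89  0.09  1.17 -0.31]
```

View pics/crop2.png

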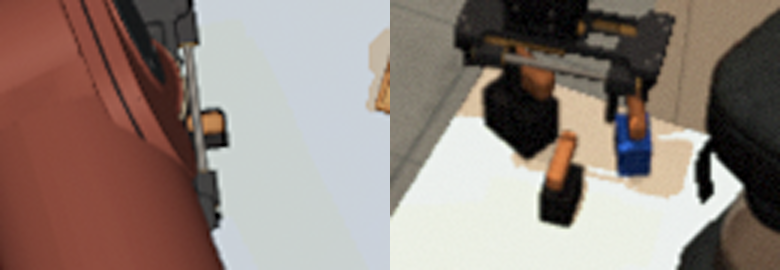

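The scene crop shows the gripper hovering above the small handle, whose bar is at scene (268,140). The big black handle sits next to the gripper body's near corner, so I'll check its height and extent before going down.

Run:
```python
from h import *
for n,f,b in(('top','t0',(145,183,222,262)),('scene','s0',(238,268,98,140))):
    d=np.load(f'pics/{f}.npy');vv,uu=np.mgrid[b[2]:b[3],b[0]:b[1]]
    m=manip.camera_model(n);r=np.linalg.inv(m['K'])@np.stack([uu.ravel(),vv.ravel(),np.ones(uu.size)]);r[1:]*=-1
    X=(m['T'][:3,:3]@(r*d[vv,uu].ravel())).T+m['T'][:3,3]
    q=X[X[:,2]>.08]
    if n=='scene': q=q[(q[:,0]<.45)]
    print(n,len(q),'max',q.max(0).round(3),'min',q.min(0).round(3)); 
    # in gripper frame centred at handle: tool y dir 9deg, x dir 99deg
    p=q[:,:2]-[.4705,.1475];c,s=np.cos(np.radians(9)),np.sin(np.radians(9))
    a=p@[c,s];e=p@[-s,c];print(' along close',a.min().round(3),a.max().round(3),' across',e.min().round(3),e.max().round(3), 'in body box', ((abs(a)<.1)&(abs(e)<.045)).sum())
```

```text
top 393 max [0.433 0.251 1.104] min [ 0.348 -0.027  0.081]
 along close -0.108 -0.027  across -0.161 0.119 in body box 0
scene 294 max [0.434 0.248 0.128] min [0.349 0.199 0.08 ]
 along close -0.106 -0.026  across 0.058 0.117 in body box 0
```

Scaled: -101 mm / 750 = -0.1347, -97 mm / 750 = -0.1293.

Emit:
servo_tool(
  increments=[
    {"travel":[0,0,-0.0333],"turn":[0,0,0]},
    {"travel":[0,0,-0.0667],"turn":[0,0,0]},
    {"travel":[0,0,-0.1],"turn":[0,0,0]},
    {"travel":[0,0,-0.12],"turn":[0,0,0]},
    {"travel":[0,0,-0.1293],"turn":[0,0,0]},
    {"travel":[0,0,-0.1347],"turn":[0,0,0]},
    {"travel":[0,0,-0.1347],"turn":[0,0,0]},
  ],
)

```text
time: 2.78
ee_pos: [0.4703, 0.1456, 0.1318]
tool_rot: [0.0, 0.652, 0.759, 0.0]
ft_force: [0.3, -0.4, 1.4]
grip_width: 0.087
grasp_force: 0.0
```

Emit:
servo_tool(
  increments=[
    {"travel":[0,0,0],"turn":[0,0,0]},
    {"travel":[0,0,0],"turn":[0,0,0]},
    {"travel":[0,0,0],"turn":[0,0,0]},
    {"travel":[0,0,0],"turn":[0,0,0]},
    {"travel":[0,0,0],"turn":[0,0,0]},
    {"travel":[0,0,0],"turn":[0,0,0]},
    {"travel":[0,0,0],"turn":[0,0,0]},
    {"travel":[0,0,0],"turn":[0,0,0]},
  ],
  jaw=1,
  squeeze=35,
)

```text
time: 3.45
ee_pos: [0.4698, 0.1459, 0.1313]
tool_rot: [-0.0, 0.651, 0.759, -0.0]
ft_force: [-0.3, -0.9, 0.6]
grip_width: 0.0415
grasp_force: 0.0
```

Emit:
servo_tool(
  increments=[
    {"travel":[0,0,0],"turn":[0,0,0]},
    {"travel":[0,0,0],"turn":[0,0,0]},
    {"travel":[0,0,0],"turn":[0,0,0]},
    {"travel":[0,0,0],"turn":[0,0,0]},
    {"travel":[0,0,0],"turn":[0,0,0]},
    {"travel":[0,0,0],"turn":[0,0,0]},
    {"travel":[0,0,0],"turn":[0,0,0]},
    {"travel":[0,0,0],"turn":[0,0,0]},
  ],
)

```text
time: 4.12
ee_pos: [0.4698, 0.1459, 0.1312]
tool_rot: [-0.0, 0.651, 0.759, -0.0]
ft_force: [0.2, -0.2, -1.2]
grip_width: 0.018
grasp_force: 34.9
```

Scaled: -225 mm / 750 = -0.3, -195 mm / 750 = -0.26, -0.38 rad / 3.1416 = -0.121.

Emit:
servo_tool(
  increments=[
    {"travel":[0,0,0.0133],"turn":[0,0,0]},
    {"travel":[0,0,0.04],"turn":[0,0,0]},
    {"travel":[0,0,0.08],"turn":[0,0,0]},
    {"travel":[0,0,0.12],"turn":[0,0,0]},
    {"travel":[0,0,0.16],"turn":[0,0,0]},
    {"travel":[0,-0.0333,0.18],"turn":[0,0,-0.0095]},
    {"travel":[0,-0.0733,0.1867],"turn":[0,0,-0.0255]},
    {"travel":[0.0067,-0.12,0.1867],"turn":[0,0,-0.0446]},
    {"travel":[0.0133,-0.1667,0.1867],"turn":[0,0,-0.0637]},
    {"travel":[0.0267,-0.2133,0.1867],"turn":[0,0,-0.0828]},
    {"travel":[0.04,-0.26,0.1867],"turn":[0,0,-0.1019]},
    {"travel":[0.0533,-0.3,0.1867],"turn":[0,0,-0.121]},
  ],
)

```text
time: 5.12
ee_pos: [0.5097, -0.0817, 0.2721]
tool_rot: [0.0, 0.784, 0.621, -0.0]
ft_force: [1.1, 0.1, -2.0]
grip_width: 0.0179
grasp_force: 34.9
```

Scaled: -76 mm / 750 = -0.1013, -70 mm / 750 = -0.0933, -0.057 rad / 3.1416 = -0.0181.

Emit:
servo_tool(
  increments=[
    {"travel":[0,-0.04,0],"turn":[0,0,-0.0095]},
    {"travel":[0,-0.0733,0],"turn":[0,0,-0.0181]},
    {"travel":[0,-0.0933,0],"turn":[0,0,-0.0181]},
    {"travel":[0,-0.1013,0],"turn":[0,0,-0.0181]},
    {"travel":[0,-0.1013,-0.0267],"turn":[0,0,-0.0181]},
    {"travel":[0,-0.1013,-0.0533],"turn":[0,0,-0.0181]},
    {"travel":[0,-0.1013,-0.0667],"turn":[0,0,-0.0181]},
    {"travel":[0,-0.1013,-0.08],"turn":[0,0,-0.0181]},
    {"travel":[0,-0.1013,-0.08],"turn":[0,0,-0.0181]},
    {"travel":[0,-0.1013,-0.08],"turn":[0,0,-0.0181]},
  ],
)

```text
time: 5.95
ee_pos: [0.5099, -0.1546, 0.2115]
tool_rot: [-0.0, 0.8, 0.6, -0.0]
ft_force: [-0.1, 0.9, -1.1]
grip_width: 0.0177
grasp_force: 34.9
```

Run:
```python
from h import *
o=manip.get_obs();print(o['time'],o['ee_pos'],o['tool_rot'],o['ft_force'],o['joints'].round(2))
a,_=snap('scene','s2');b,_=snap('top','t2')
i=cv2.resize(b[:,:,::-1][150:250,240:370],None,fx=3,fy=3,interpolation=2);j=cv2.resize(a[:,:,::-1][165:265,180:310],None,fx=3,fy=3,interpolation=2)
cv2.imwrite('pics/crop3.png',np.hstack([i,j]))
```

```text
5.95 [ 0.50991099 -0.1546462   0.21149658] [-2.09015172e-04  8.00127695e-01  5.99829666e-01 -1.50851531e-05] [-0.05473361  0.91071547 -1.11597191] [ 0.64  0.19 -0.48  1.83  0.1   1.14 -0.15]
```

View pics/crop3.png

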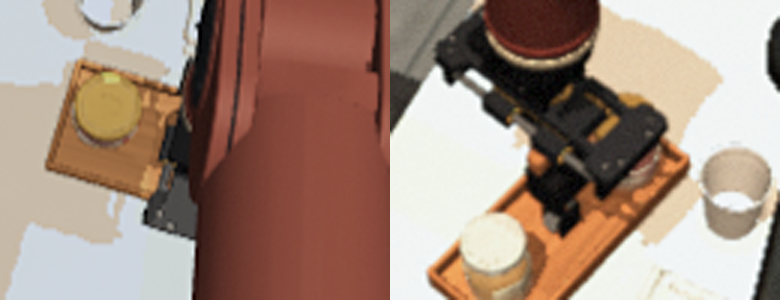

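The scene crop (right) shows the handle held above the post, with its foot near scene (233,230) and the post just below at about (237,238). The arm hides this from the top camera. I'll use scene depth to measure the foot, the post and the rim relative to each other.

Run:
```python
from h import *
c0=np.array([.5111,-.1531]);t=np.radians(73.7);ex=np.array([np.sin(t),-np.cos(t)]);ey=np.array([np.cos(t),np.sin(t)])
def cl(n,f):
    d=np.load(f'pics/{f}.npy');h=cv2.cvtColor(cv2.imread(f'pics/{f}.png'),cv2.COLOR_BGR2HSV).reshape(-1,3);vv,uu=np.mgrid[0:384,0:512]
    m=manip.camera_model(n);r=np.linalg.inv(m['K'])@np.stack([uu.ravel(),vv.ravel(),np.ones(uu.size)]);r[1:]*=-1
    X=(m['T'][:3,:3]@(r*d.ravel())).T+m['T'][:3,3]
    p=X[:,:2]-c0;return p@ex*1000,p@ey*1000,X[:,2]*1000,h
def st(tag,a):
    print(tag,len(a),np.percentile(a,[2,10,50,90,98]).round(1) if len(a) else '')
x,y,z,h=cl('scene','s2')
q=(abs(x)<30)&(abs(y)<40)&(z>84)&(z<122)
st('foot x',x[q]);st('foot y',y[q]);st('foot z',z[q])
print('x hist',np.histogram(x[q],bins=np.arange(-24,28,2))[0]);print('y hist',np.histogram(y[q],bins=np.arange(-34,36,2))[0])
st('+x face (y>-20)',x[q&(y>-20)&(z<115)]);st('-y face (x<12)',y[q&(x<10)&(z<115)])
for n,f in(('scene','s0'),('top','t0')):
    x,y,z,h=cl(n,f);q=(abs(x)<25)&(abs(y)<30)&(h[:,2]<120)&(h[:,1]<130)&(z>20)
    st(n+' post x',x[q]);st(' post y',y[q]);q2=q&(z>42);st(' ptop x',x[q2]);st(' ptop y',y[q2]);st(' ptop z',z[q2])
    r=(h[:,1]>110)&(h[:,0]<18)&(z>28)&(z<36)
    for s in(1,-1):st(f' rim x{s}',x[r&(abs(y)<100)&(s*x>44)&(s*x<60)])
    for s in(1,-1):st(f' rim y{s}',y[r&(abs(x)<40)&(s*y>112)&(s*y<132)])
```

```text
foot x 128 [-15.6  -9.   16.6  18.6  19.3]
foot y 128 [-25.5 -24.1 -21.1   6.9  14.5]
foot z 128 [ 85.5  87.4 101.6 117.7 120.6]
x hist [ 0  0  1  2  1  4  3  4  4  4  2  5  3  4  2  2  5  5  3  4 37 31  2  0
  0]
y hist [ 0  0  0  0 14 46  6  3  5  2  4  3  5  1  5  3  5  4  4  3  4  2  4  1
  2  2  0  0  0  0  0  0  0  0]
+x face (y>-20) 52 [16.  17.1 18.  18.8 20. ]
-y face (x<12) 38 [-25.5 -24.6 -23.4 -22.6 -22. ]
scene post x 75 [-9.4 -7.8  6.8 12.3 13.1]
 post y 75 [-17.2 -13.9  -2.8   8.3  11. ]
 ptop x 21 [-6.6  0.7  9.5 12.7 13.3]
 ptop y 21 [-13.2 -11.4  -2.4   5.5   8.4]
 ptop z 21 [42.2 42.4 46.2 48.6 50.5]
 rim x1 153 [49.  50.1 53.  55.1 56. ]
 rim x-1 57 [-51.7 -51.1 -49.9 -48.1 -47.4]
 rim y1 15 [117.7 117.9 121.3 123.1 124. ]
 rim y-1 63 [-125.6 -125.  -122.7 -120.  -119.1]
top post x 74 [-12.  -11.4  -1.7   8.3   8.6]
 post y 74 [-16.  -11.2   2.   15.7  19.1]
 ptop x 21 [-12.1 -11.6  -9.3   8.5   9. ]
 ptop y 21 [-11.   -8.8   1.9  11.   12.8]
 ptop z 21 [43.1 44.  46.6 48.8 49.5]
 rim x1 64 [49.  49.2 50.2 51.3 51.8]
 rim x-1 138 [-54.6 -54.1 -51.8 -49.3 -48.8]
 rim y1 53 [119.1 119.5 121.5 123.7 124.2]
 rim y-1 27 [-122.5 -121.2 -120.4 -119.1 -118.7]
```

Run:
```python
from h import *
def cl(n,f,c0,deg):
    t=np.radians(deg);ex=np.array([np.sin(t),-np.cos(t)]);ey=np.array([np.cos(t),np.sin(t)])
    d=np.load(f'pics/{f}.npy');h=cv2.cvtColor(cv2.imread(f'pics/{f}.png'),cv2.COLOR_BGR2HSV).reshape(-1,3);vv,uu=np.mgrid[0:384,0:512]
    m=manip.camera_model(n);r=np.linalg.inv(m['K'])@np.stack([uu.ravel(),vv.ravel(),np.ones(uu.size)]);r[1:]*=-1
    X=(m['T'][:3,:3]@(r*d.ravel())).T+m['T'][:3,3]
    p=X[:,:2]-c0;return p@ex*1000,p@ey*1000,X[:,2]*1000,h,np.stack([uu.ravel(),vv.ravel()],1)
def st(tag,a):
    print(tag,len(a),np.percentile(a,[2,10,50,90,98]).round(1) if len(a) else '')
# handle standing, frame at the TCP of the grasp
for n,f in(('scene','s0'),('top','t0')):
    x,y,z,h,_=cl(n,f,[.4698,.1459],98.76)
    q=(abs(x)<24)&(abs(y)<32)&(h[:,2]<90)&(z>6)&(z<50)
    s=q&(z<40)
    st(n+' +x face',x[s&(y>-20)]);st(' -y face',y[s&(x<10)])
    tp=q&(z>42);st(' top x',x[tp]);st(' top y',y[tp])
    b=(abs(x)<24)&(abs(y)<45)&(h[:,1]>110)&(h[:,2]>90)&(z>70);st(' bar x',x[b]);st(' bar y',y[b])
t=np.radians(73.7);ex=np.array([np.sin(t),-np.cos(t)]);ey=np.array([np.cos(t),np.sin(t)]);c0=np.array([.5111,-.1531])
for n,u,v in(('top',302.2,199.2),('scene',237.5,235.5)):
    p=atz(n,u,v,.040)[:2]-c0;print(n,'post blob in caddy frame',p@ex*1000,p@ey*1000)
# lids: jars centred on y axis about 84 from post
for n,f in(('scene','s0'),('top','t0')):
    x,y,z,h,_=cl(n,f,c0,73.7)
    for s in(1,-1):
        l=(z>88)&(abs(x)<45)&(s*y>45)&(s*y<125);r=cv2.minEnclosingCircle(np.stack([x[l],y[l]],1).astype(np.float32));print(n,'lid',s,np.round(r[0],1),round(r[1],1))
```

```text
scene +x face 28 [-2.6 13.3 18.9 19.5 19.7]
 -y face 47 [-25.6 -24.3 -22.3 -20.4 -19.1]
 top x 75 [-13.   -6.8   9.8  17.9  19.1]
 top y 75 [-23.9 -22.2 -11.2  18.4  23.4]
 bar x 102 [-5.4 -2.9  3.8  9.4 10. ]
 bar y 102 [-29.7 -27.5  -4.6  22.9  28.8]
top +x face 15 [-16.9 -16.8 -16.4 -16.  -15.9]
 -y face 21 [-22.8 -22.3  -3.5  23.9  27.2]
 top x 87 [-16.3 -14.9  -9.7  15.6  16.6]
 top y 87 [-22.2 -17.5   2.7  23.9  27.6]
 bar x 153 [-7.3 -6.5  0.1  6.9  9.1]
 bar y 153 [-27.3 -22.4   1.3  26.6  32.3]
top post blob in caddy frame -1.6785561111530272 0.5336486388014255
scene post blob in caddy frame 6.1472836217876505 -1.6864018969152355
scene lid 1 [ 8.  82.9] 31.4
scene lid -1 [ -2.4 -81.3] 30.0
top lid 1 [ 7.5 83.7] 30.6
top lid -1 [ -2.5 -82.2] 29.1
```

Scaled: -36 mm / 750 = -0.048, -35 mm / 750 = -0.0467.

Emit:
servo_tool(
  increments=[
    {"travel":[0,0,-0.0133],"turn":[0,0,0]},
    {"travel":[0,0,-0.0267],"turn":[0,0,0]},
    {"travel":[0,0,-0.036],"turn":[0,0,0]},
    {"travel":[0,0,-0.04],"turn":[0,0,0]},
    {"travel":[0,0,-0.0413],"turn":[0,0,0]},
    {"travel":[0,0,-0.0427],"turn":[0,0,0]},
    {"travel":[0,0,-0.044],"turn":[0,0,0]},
    {"travel":[0,0,-0.0453],"turn":[0,0,0]},
    {"travel":[0,0,-0.0467],"turn":[0,0,0]},
    {"travel":[0,0,-0.048],"turn":[0,0,0]},
  ],
)

```text
time: 6.88
ee_pos: [0.51, -0.1552, 0.1754]
tool_rot: [0.0, 0.8, 0.599, 0.0]
ft_force: [-0.2, 0.1, -2.6]
grip_width: 0.0178
grasp_force: 34.9
```

Scaled: -2 mm / 750 = -0.0027, -1 mm / 750 = -0.0013.

Emit:
servo_tool(
  increments=[
    {"travel":[0,0,-0.0013],"turn":[0,0,0]},
    {"travel":[0,0,-0.0027],"turn":[0,0,0]},
    {"travel":[0,0,-0.0027],"turn":[0,0,0]},
  ],
)

```text
time: 7.13
ee_pos: [0.5097, -0.1551, 0.1731]
tool_rot: [-0.0, 0.8, 0.599, -0.0]
ft_force: [-0.3, -0.5, -1.4]
grip_width: 0.0173
grasp_force: 34.9
```

Scaled: -5 mm / 750 = -0.0067, -4 mm / 750 = -0.0053.

Emit:
servo_tool(
  increments=[
    {"travel":[0,0,-0.0013],"turn":[0,0,0]},
    {"travel":[0,0,-0.0027],"turn":[0,0,0]},
    {"travel":[0,0,-0.004],"turn":[0,0,0]},
    {"travel":[0,0,-0.0053],"turn":[0,0,0]},
    {"travel":[0,0,-0.0067],"turn":[0,0,0]},
  ],
)

```text
time: 7.55
ee_pos: [0.5098, -0.1552, 0.1681]
tool_rot: [-0.0, 0.8, 0.599, -0.0]
ft_force: [-0.7, 0.2, -2.0]
grip_width: 0.0177
grasp_force: 34.9
```

Scaled: -5 mm / 750 = -0.0067, -4 mm / 750 = -0.0053.

Emit:
servo_tool(
  increments=[
    {"travel":[0,0,-0.0013],"turn":[0,0,0]},
    {"travel":[0,0,-0.0027],"turn":[0,0,0]},
    {"travel":[0,0,-0.004],"turn":[0,0,0]},
    {"travel":[0,0,-0.0053],"turn":[0,0,0]},
    {"travel":[0,0,-0.0067],"turn":[0,0,0]},
    {"travel":[0,0,-0.0067],"turn":[0,0,0]},
  ],
)

```text
time: 8.05
ee_pos: [0.5097, -0.1551, 0.163]
tool_rot: [-0.0, 0.8, 0.6, -0.0]
ft_force: [-0.4, -0.2, -1.7]
grip_width: 0.0177
grasp_force: 34.9
```

Emit:
servo_tool(
  increments=[
    {"travel":[0,0,-0.0013],"turn":[0,0,0]},
    {"travel":[0,0,-0.0027],"turn":[0,0,0]},
    {"travel":[0,0,-0.004],"turn":[0,0,0]},
    {"travel":[0,0,-0.0053],"turn":[0,0,0]},
    {"travel":[0,0,-0.0053],"turn":[0,0,0]},
  ],
)

```text
time: 8.47
ee_pos: [0.5097, -0.1551, 0.159]
tool_rot: [-0.0, 0.8, 0.599, -0.0]
ft_force: [-0.6, 0.2, -2.3]
grip_width: 0.0177
grasp_force: 34.9
```

Scaled: -2 mm / 750 = -0.0027, -1.5 mm / 750 = -0.002.

Emit:
servo_tool(
  increments=[
    {"travel":[0,0,-0.0007],"turn":[0,0,0]},
    {"travel":[0,0,-0.0013],"turn":[0,0,0]},
    {"travel":[0,0,-0.002],"turn":[0,0,0]},
    {"travel":[0,0,-0.0027],"turn":[0,0,0]},
    {"travel":[0,0,-0.0027],"turn":[0,0,0]},
  ],
)

```text
time: 8.88
ee_pos: [0.5098, -0.1552, 0.1572]
tool_rot: [-0.0, 0.8, 0.599, -0.0]
ft_force: [0.2, -0.5, -2.3]
grip_width: 0.0176
grasp_force: 34.9
```

Scaled: -2 mm / 750 = -0.0027, -1.5 mm / 750 = -0.002.

Emit:
servo_tool(
  increments=[
    {"travel":[0,0,-0.0007],"turn":[0,0,0]},
    {"travel":[0,0,-0.0013],"turn":[0,0,0]},
    {"travel":[0,0,-0.002],"turn":[0,0,0]},
    {"travel":[0,0,-0.0027],"turn":[0,0,0]},
    {"travel":[0,0,-0.0027],"turn":[0,0,0]},
  ],
)

```text
time: 9.3
ee_pos: [0.5098, -0.1553, 0.1552]
tool_rot: [0.0, 0.8, 0.599, -0.0]
ft_force: [0.0, -1.1, -0.9]
grip_width: 0.018
grasp_force: 34.9
```

Emit:
servo_tool(
  increments=[
    {"travel":[0,0,-0.0007],"turn":[0,0,0]},
    {"travel":[0,0,-0.0013],"turn":[0,0,0]},
    {"travel":[0,0,-0.002],"turn":[0,0,0]},
    {"travel":[0,0,-0.002],"turn":[0,0,0]},
  ],
)

```text
time: 9.63
ee_pos: [0.5098, -0.1553, 0.1537]
tool_rot: [0.0, 0.8, 0.599, -0.0]
ft_force: [-0.6, -1.4, -0.9]
grip_width: 0.0177
grasp_force: 34.9
```

Scaled: -1.5 mm / 750 = -0.002, -1 mm / 750 = -0.0013.

Emit:
servo_tool(
  increments=[
    {"travel":[0,0,-0.0007],"turn":[0,0,0]},
    {"travel":[0,0,-0.0013],"turn":[0,0,0]},
    {"travel":[0,0,-0.002],"turn":[0,0,0]},
    {"travel":[0,0,-0.002],"turn":[0,0,0]},
  ],
)

```text
time: 9.97
ee_pos: [0.5099, -0.1552, 0.1523]
tool_rot: [0.0, 0.8, 0.6, 0.0]
ft_force: [-0.3, -2.0, 2.2]
grip_width: 0.0178
grasp_force: 34.9
```

Scaled: -1 mm / 750 = -0.0013, -0.5 mm / 750 = -0.0007.

Emit:
servo_tool(
  increments=[
    {"travel":[0,0,-0.0007],"turn":[0,0,0]},
    {"travel":[0,0,-0.0013],"turn":[0,0,0]},
    {"travel":[0,0,-0.0013],"turn":[0,0,0]},
  ],
)

```text
time: 10.22
ee_pos: [0.51, -0.1552, 0.1514]
tool_rot: [0.0, 0.8, 0.599, 0.0]
ft_force: [-0.7, -2.7, 2.3]
grip_width: 0.0177
grasp_force: 34.9
```

Scaled: -1.5 mm / 750 = -0.002, -1 mm / 750 = -0.0013.

Emit:
servo_tool(
  increments=[
    {"travel":[-0.0003,-0.0008,-0.0007],"turn":[0,0,0]},
    {"travel":[-0.0004,-0.0013,-0.0013],"turn":[0,0,0]},
    {"travel":[-0.0004,-0.0013,-0.002],"turn":[0,0,0]},
    {"travel":[-0.0004,-0.0013,-0.002],"turn":[0,0,0]},
  ],
)

```text
time: 10.55
ee_pos: [0.5098, -0.156, 0.1498]
tool_rot: [0.0, 0.8, 0.6, 0.0]
ft_force: [-0.2, -1.3, 4.4]
grip_width: 0.0178
grasp_force: 34.9
```

Scaled: -1 mm / 750 = -0.0013, -0.5 mm / 750 = -0.0007.

Emit:
servo_tool(
  increments=[
    {"travel":[0,0,-0.0007],"turn":[0,0,0]},
    {"travel":[0,0,-0.0013],"turn":[0,0,0]},
    {"travel":[0,0,-0.0013],"turn":[0,0,0]},
  ],
)

```text
time: 10.8
ee_pos: [0.5098, -0.156, 0.1489]
tool_rot: [0.0, 0.8, 0.6, 0.0]
ft_force: [-0.2, -1.5, 4.5]
grip_width: 0.0177
grasp_force: 34.9
```

Emit:
servo_tool(
  increments=[
    {"travel":[0,-0.0004,-0.0007],"turn":[0,0,0]},
    {"travel":[0,-0.0007,-0.0013],"turn":[0,0,0]},
    {"travel":[0,-0.0007,-0.0013],"turn":[0,0,0]},
  ],
)

```text
time: 11.05
ee_pos: [0.5099, -0.1565, 0.148]
tool_rot: [0.0, 0.8, 0.6, 0.0]
ft_force: [0.4, -0.4, 5.7]
grip_width: 0.018
grasp_force: 34.9
```

Scaled: -1 mm / 750 = -0.0013, -0.5 mm / 750 = -0.0007.

Emit:
servo_tool(
  increments=[
    {"travel":[0,0,-0.0007],"turn":[0,0,0]},
    {"travel":[0,0,-0.0013],"turn":[0,0,0]},
    {"travel":[0,0,-0.0013],"turn":[0,0,0]},
  ],
)

```text
time: 11.3
ee_pos: [0.5097, -0.1564, 0.1466]
tool_rot: [-0.0, 0.8, 0.6, 0.0]
ft_force: [1.4, -0.8, 0.7]
grip_width: 0.018
grasp_force: 34.9
```

Scaled: -2.5 mm / 750 = -0.0033, -1.4 mm / 750 = -0.0019.

Emit:
servo_tool(
  increments=[
    {"travel":[0,0,-0.0009],"turn":[0,0,0]},
    {"travel":[0,0,-0.0019],"turn":[0,0,0]},
    {"travel":[0,0,-0.0027],"turn":[0,0,0]},
    {"travel":[0,0,-0.0033],"turn":[0,0,0]},
    {"travel":[0,0,-0.0033],"turn":[0,0,0]},
  ],
)

```text
time: 11.72
ee_pos: [0.5086, -0.1563, 0.1431]
tool_rot: [-0.001, 0.8, 0.6, -0.001]
ft_force: [0.9, 0.1, -9.9]
grip_width: 0.0172
grasp_force: 34.9
```

Scaled: -1.5 mm / 750 = -0.002, -1 mm / 750 = -0.0013.

Emit:
servo_tool(
  increments=[
    {"travel":[0,0,-0.0007],"turn":[0,0,0]},
    {"travel":[0,0,-0.0013],"turn":[0,0,0]},
    {"travel":[0,0,-0.002],"turn":[0,0,0]},
    {"travel":[0,0,-0.002],"turn":[0,0,0]},
  ],
)

```text
time: 12.05
ee_pos: [0.5093, -0.1565, 0.1425]
tool_rot: [-0.0, 0.8, 0.6, -0.0]
ft_force: [-1.4, 0.1, -7.2]
grip_width: 0.0177
grasp_force: 34.9
```

Scaled: -1.2 mm / 750 = -0.0016, -0.8 mm / 750 = -0.0011.

Emit:
servo_tool(
  increments=[
    {"travel":[0,0,-0.0005],"turn":[0,0,0]},
    {"travel":[0,0,-0.0011],"turn":[0,0,0]},
    {"travel":[0,0,-0.0016],"turn":[0,0,0]},
    {"travel":[0,0,-0.0016],"turn":[0,0,0]},
  ],
)

```text
time: 12.38
ee_pos: [0.51, -0.1567, 0.1419]
tool_rot: [0.0, 0.8, 0.599, 0.0]
ft_force: [0.4, 0.3, -3.9]
grip_width: 0.0179
grasp_force: 34.9
```

Scaled: -0.6 mm / 750 = -0.0008, -0.3 mm / 750 = -0.0004.

Emit:
servo_tool(
  increments=[
    {"travel":[0,0,-0.0004],"turn":[0,0,0]},
    {"travel":[0,0,-0.0008],"turn":[0,0,0]},
    {"travel":[0,0,-0.0008],"turn":[0,0,0]},
    {"travel":[0,0,-0.0008],"turn":[0,0,0]},
  ],
)

```text
time: 12.72
ee_pos: [0.5099, -0.1567, 0.1412]
tool_rot: [0.0, 0.8, 0.599, 0.0]
ft_force: [1.1, -0.6, -1.0]
grip_width: 0.0175
grasp_force: 34.9
```

Scaled: -1 mm / 750 = -0.0013, -0.5 mm / 750 = -0.0007.

Emit:
servo_tool(
  increments=[
    {"travel":[0,0,-0.0007],"turn":[0,0,0]},
    {"travel":[0,0,-0.0013],"turn":[0,0,0]},
    {"travel":[0,0,-0.0013],"turn":[0,0,0]},
  ],
)

```text
time: 12.97
ee_pos: [0.5101, -0.1568, 0.1411]
tool_rot: [0.001, 0.8, 0.599, 0.0]
ft_force: [-1.5, -0.6, 8.5]
grip_width: 0.018
grasp_force: 34.9
```

Scaled: -1 mm / 750 = -0.0013, -0.5 mm / 750 = -0.0007.

Emit:
servo_tool(
  increments=[
    {"travel":[0,0,-0.0007],"turn":[0,0,0]},
    {"travel":[0,0,-0.0013],"turn":[0,0,0]},
    {"travel":[0,0,-0.0013],"turn":[0,0,0]},
  ],
)

```text
time: 13.22
ee_pos: [0.5103, -0.1568, 0.141]
tool_rot: [0.001, 0.8, 0.599, 0.0]
ft_force: [-5.5, 1.4, 17.9]
grip_width: 0.0176
grasp_force: 35.0
```

Scaled: 2 mm / 750 = 0.0027, 1.2 mm / 750 = 0.0016.

Emit:
servo_tool(
  increments=[
    {"travel":[0,0,0],"turn":[0,0,0]},
    {"travel":[0,0,0.0005],"turn":[0,0,0]},
    {"travel":[0,0,0.0011],"turn":[0,0,0]},
    {"travel":[0,0,0.0016],"turn":[0,0,0]},
    {"travel":[0,0,0.0021],"turn":[0,0,0]},
    {"travel":[0,0,0.0027],"turn":[0,0,0]},
    {"travel":[0,0,0.0027],"turn":[0,0,0]},
  ],
  squeeze=45,
)

```text
time: 13.8
ee_pos: [0.5098, -0.1567, 0.1411]
tool_rot: [0.0, 0.8, 0.6, 0.0]
ft_force: [0.3, -0.2, 2.5]
grip_width: 0.0173
grasp_force: 45.0
```

Scaled: 1.2 mm / 750 = 0.0016, 0.9 mm / 750 = 0.0012.

Emit:
servo_tool(
  increments=[
    {"travel":[0,0,0.0004],"turn":[0,0,0]},
    {"travel":[0,0,0.0008],"turn":[0,0,0]},
    {"travel":[0,0,0.0012],"turn":[0,0,0]},
    {"travel":[0,0,0.0016],"turn":[0,0,0]},
    {"travel":[0,0,0.0016],"turn":[0,0,0]},
  ],
)

```text
time: 14.22
ee_pos: [0.5092, -0.1565, 0.1418]
tool_rot: [-0.0, 0.8, 0.6, -0.0]
ft_force: [0.1, 0.1, -2.7]
grip_width: 0.0178
grasp_force: 45.0
```

Scaled: 0.8 mm / 750 = 0.0011, 0.6 mm / 750 = 0.0008.

Emit:
servo_tool(
  increments=[
    {"travel":[0,0,0.0003],"turn":[0,0,0]},
    {"travel":[0,0,0.0005],"turn":[0,0,0]},
    {"travel":[0,0,0.0008],"turn":[0,0,0]},
    {"travel":[0,0,0.0011],"turn":[0,0,0]},
    {"travel":[0,0,0.0011],"turn":[0,0,0]},
  ],
)

```text
time: 14.63
ee_pos: [0.5091, -0.1566, 0.1424]
tool_rot: [-0.0, 0.8, 0.599, -0.0]
ft_force: [0.8, 0.4, -10.5]
grip_width: 0.0177
grasp_force: 45.0
```

Scaled: 0.6 mm / 750 = 0.0008, 0.4 mm / 750 = 0.0005.

Emit:
servo_tool(
  increments=[
    {"travel":[0,0,0.0003],"turn":[0,0,0]},
    {"travel":[0,0,0.0005],"turn":[0,0,0]},
    {"travel":[0,0,0.0008],"turn":[0,0,0]},
    {"travel":[0,0,0.0008],"turn":[0,0,0]},
  ],
)

```text
time: 14.97
ee_pos: [0.509, -0.1565, 0.1429]
tool_rot: [-0.001, 0.8, 0.6, -0.0]
ft_force: [0.5, 0.4, -16.3]
grip_width: 0.0179
grasp_force: 45.0
```

Scaled: -0.25 mm / 750 = -0.0003.

Emit:
servo_tool(
  increments=[
    {"travel":[0,0,-0.0003],"turn":[0,0,0]},
    {"travel":[0,0,-0.0003],"turn":[0,0,0]},
    {"travel":[0,0,-0.0003],"turn":[0,0,0]},
    {"travel":[0,0,-0.0003],"turn":[0,0,0]},
  ],
)

```text
time: 15.3
ee_pos: [0.5091, -0.1565, 0.1429]
tool_rot: [-0.0, 0.8, 0.6, -0.0]
ft_force: [-0.9, 0.7, -15.6]
grip_width: 0.0177
grasp_force: 45.0
```

Emit:
servo_tool(
  increments=[
    {"travel":[0,0,0],"turn":[0,0,0]},
    {"travel":[0,0,0],"turn":[0,0,0]},
    {"travel":[0,0,0],"turn":[0,0,0]},
    {"travel":[0,0,0],"turn":[0,0,0]},
    {"travel":[0,0,0],"turn":[0,0,0]},
  ],
)

```text
time: 15.72
ee_pos: [0.5093, -0.1566, 0.1431]
tool_rot: [-0.0, 0.8, 0.6, -0.0]
ft_force: [-0.7, 1.5, -16.8]
grip_width: 0.0178
grasp_force: 45.0
```

Scaled: -0.4 mm / 750 = -0.0005, -0.3 mm / 750 = -0.0004.

Emit:
servo_tool(
  increments=[
    {"travel":[0,0,-0.0004],"turn":[0,0,0]},
    {"travel":[0,0,-0.0005],"turn":[0,0,0]},
    {"travel":[0,0,-0.0005],"turn":[0,0,0]},
  ],
)

```text
time: 15.97
ee_pos: [0.5096, -0.1567, 0.1431]
tool_rot: [0.0, 0.8, 0.599, -0.0]
ft_force: [-2.1, 0.7, -12.5]
grip_width: 0.0173
grasp_force: 45.0
```

Emit:
servo_tool(
  increments=[
    {"travel":[0,0,0],"turn":[0,0,0]},
    {"travel":[0,0,0],"turn":[0,0,0]},
    {"travel":[0,0,0],"turn":[0,0,0]},
    {"travel":[0,0,0],"turn":[0,0,0]},
  ],
)

```text
time: 16.3
ee_pos: [0.5097, -0.1567, 0.1431]
tool_rot: [0.0, 0.8, 0.599, 0.0]
ft_force: [-2.9, -0.2, -9.9]
grip_width: 0.0177
grasp_force: 45.0
```

Scaled: 0.3 mm / 750 = 0.0004, 0.2 mm / 750 = 0.0003.

Emit:
servo_tool(
  increments=[
    {"travel":[0,0,0.0003],"turn":[0,0,0]},
    {"travel":[0,0,0.0004],"turn":[0,0,0]},
    {"travel":[0,0,0.0004],"turn":[0,0,0]},
  ],
)

```text
time: 16.55
ee_pos: [0.5096, -0.1567, 0.1432]
tool_rot: [0.0, 0.8, 0.6, 0.0]
ft_force: [-2.1, 0.4, -13.0]
grip_width: 0.0175
grasp_force: 45.0
```

Emit:
servo_tool(
  increments=[
    {"travel":[0,0,0],"turn":[0,0,0]},
    {"travel":[0,0,0],"turn":[0,0,0]},
    {"travel":[0,0,0],"turn":[0,0,0]},
    {"travel":[0,0,0],"turn":[0,0,0]},
    {"travel":[0,0,0],"turn":[0,0,0]},
    {"travel":[0,0,0],"turn":[0,0,0]},
  ],
)

```text
time: 17.05
ee_pos: [0.5096, -0.1567, 0.1432]
tool_rot: [0.0, 0.8, 0.6, 0.0]
ft_force: [-0.3, 0.4, -13.6]
grip_width: 0.0177
grasp_force: 45.0
```

Scaled: -1.8 mm / 750 = -0.0024, -1.5 mm / 750 = -0.002.

Emit:
servo_tool(
  increments=[
    {"travel":[0,0,-0.0004],"turn":[0,0,0]},
    {"travel":[0,0,-0.0008],"turn":[0,0,0]},
    {"travel":[0,0,-0.0012],"turn":[0,0,0]},
    {"travel":[0,0,-0.0016],"turn":[0,0,0]},
    {"travel":[0,0,-0.002],"turn":[0,0,0]},
    {"travel":[0,0,-0.0024],"turn":[0,0,0]},
    {"travel":[0,0,-0.0024],"turn":[0,0,0]},
  ],
)

```text
time: 17.63
ee_pos: [0.5103, -0.1568, 0.1421]
tool_rot: [0.001, 0.8, 0.599, 0.001]
ft_force: [0.6, -0.1, -2.9]
grip_width: 0.0177
grasp_force: 45.0
```

Scaled: -0.8 mm / 750 = -0.0011, -0.6 mm / 750 = -0.0008.

Emit:
servo_tool(
  increments=[
    {"travel":[0,0,-0.0004],"turn":[0,0,0]},
    {"travel":[0,0,-0.0008],"turn":[0,0,0]},
    {"travel":[0,0,-0.0011],"turn":[0,0,0]},
    {"travel":[0,0,-0.0011],"turn":[0,0,0]},
  ],
)

```text
time: 17.97
ee_pos: [0.51, -0.1567, 0.1411]
tool_rot: [0.0, 0.8, 0.6, 0.0]
ft_force: [-0.0, -0.1, 0.6]
grip_width: 0.018
grasp_force: 45.0
```

Scaled: -0.4 mm / 750 = -0.0005, -0.3 mm / 750 = -0.0004.

Emit:
servo_tool(
  increments=[
    {"travel":[0,0,-0.0004],"turn":[0,0,0]},
    {"travel":[0,0,-0.0005],"turn":[0,0,0]},
    {"travel":[0,0,-0.0005],"turn":[0,0,0]},
  ],
)

```text
time: 18.22
ee_pos: [0.5101, -0.1567, 0.141]
tool_rot: [0.001, 0.8, 0.599, 0.0]
ft_force: [-1.3, 0.4, 5.6]
grip_width: 0.0181
grasp_force: 45.0
```

Emit:
servo_tool(
  increments=[
    {"travel":[0,0,0],"turn":[0,0,0]},
    {"travel":[0,0,0],"turn":[0,0,0]},
    {"travel":[0,0,0],"turn":[0,0,0]},
    {"travel":[0,0,0],"turn":[0,0,0]},
    {"travel":[0,0,0],"turn":[0,0,0]},
    {"travel":[0,0,0],"turn":[0,0,0]},
    {"travel":[0,0,0],"turn":[0,0,0]},
    {"travel":[0,0,0],"turn":[0,0,0]},
    {"travel":[0,0,0],"turn":[0,0,0]},
    {"travel":[0,0,0],"turn":[0,0,0]},
  ],
  jaw=-1,
)

```text
time: 19.05
ee_pos: [0.5095, -0.1566, 0.1402]
tool_rot: [-0.0, 0.8, 0.6, 0.0]
ft_force: [0.3, -0.3, -0.5]
grip_width: 0.0763
grasp_force: 0.0
```

Released. I'll raise the gripper straight up, move the arm back and check.

Scaled: 160 mm / 750 = 0.2133, 150 mm / 750 = 0.2.

Emit:
servo_tool(
  increments=[
    {"travel":[0,0,0.0133],"turn":[0,0,0]},
    {"travel":[0,0,0.04],"turn":[0,0,0]},
    {"travel":[0,0,0.08],"turn":[0,0,0]},
    {"travel":[0,0,0.12],"turn":[0,0,0]},
    {"travel":[0,0,0.16],"turn":[0,0,0]},
    {"travel":[0,0,0.2],"turn":[0,0,0]},
    {"travel":[-0.0133,0.04,0.2],"turn":[0,0,0]},
    {"travel":[-0.0267,0.0867,0.2],"turn":[0,0,0]},
    {"travel":[-0.04,0.1333,0.2],"turn":[0,0,0]},
    {"travel":[-0.0533,0.18,0.2],"turn":[0,0,0]},
    {"travel":[-0.0533,0.2133,0.2],"turn":[0,0,0]},
    {"travel":[-0.0533,0.2133,0.2],"turn":[0,0,0]},
  ],
)

```text
time: 20.05
ee_pos: [0.4689, 0.0092, 0.2916]
tool_rot: [0.0, 0.798, 0.602, 0.001]
ft_force: [0.1, 0.7, 0.4]
grip_width: 0.0869
grasp_force: 0.0
```

Run:
```python
from h import *
a,_=snap('scene','s3');b,d=snap('top','t3')
i=cv2.resize(b[:,:,::-1][150:250,240:370],None,fx=3,fy=3,interpolation=2);j=cv2.resize(a[:,:,::-1][165:265,180:310],None,fx=3,fy=3,interpolation=2)
cv2.imwrite('pics/crop4.png',np.hstack([i,j]))
c0=np.array([.5111,-.1531])
for n,f in(('scene','s3'),('top','t3')):
    d=np.load(f'pics/{f}.npy');h=cv2.cvtColor(cv2.imread(f'pics/{f}.png'),cv2.COLOR_BGR2HSV).reshape(-1,3);vv,uu=np.mgrid[0:384,0:512]
    m=manip.camera_model(n);r=np.linalg.inv(m['K'])@np.stack([uu.ravel(),vv.ravel(),np.ones(uu.size)]);r[1:]*=-1
    X=(m['T'][:3,:3]@(r*d.ravel())).T+m['T'][:3,3]
    q=(np.hypot(*(X[:,:2]-c0).T)<.045)&(X[:,2]>.085)&(h[:,1]>110)
    if q.sum()>5: print(n,q.sum(),'bar top z',np.percentile(X[q,2],[50,90]).round(4),cv2.minAreaRect((X[q,:2]*1000).astype(np.float32)))
o=manip.get_obs();print(o['time'],o['ee_pos'],o['grip_width'],o['ft_force'],np.abs(o['joint_vel']).max())
```

```text
scene 179 bar top z [0.0991 0.1025] ((512.5404663085938, -155.4019012451172), (63.51054000854492, 18.809324264526367), 73.61123657226562)
top 173 bar top z [0.0991 0.102 ] ((512.4315185546875, -153.23634338378906), (65.52609252929688, 18.464599609375), 73.00466918945312)
20.15 [0.46951259 0.00417642 0.29105588] 0.08705345101246324 [ 0.10807398 -0.32242622  0.90287753] 0.038286961794460554
```

View pics/crop4.png

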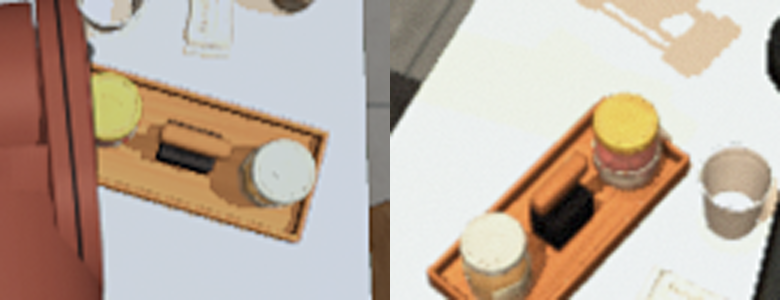

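The handle is seated upright over the post, with its bar at scene (240,230) and top (305,196). The bar top measures about 99–100 mm, which matches home. The jars and cup are where they started, and the robot is clear of everything.

```bash
python3 -c "
from rig import manip
print(manip.sign_off())"
```

```text
the job is handed in; nothing more can be done
None
```

The handle is clipped home on the post and released. It held an upward pull of about 12 N for half a second, though the pull overshot to about 15 N (estimated from the wrist force) for under a second before that. The jars and cup look unmoved, and the job is handed in with no verdict returned.

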